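# Lift the rinse basket from its bath and hang it by its handle

### The arm

A 6-joint arm with a two-finger parallel gripper is mounted at the origin on the work surface. World frame = base frame: x ahead of the robot, y to its left, z up, the work surface at z = 0. Lengths are in m, angles in rad, forces in N, time in s.
With the tool pointing down it reaches from about 0.4 to 0.825 m from the base axis. Payload 7 kg.
Tool frame: the origin (TCP) lies at the very end of the fingers, on their centre line; the grasp point (between the pads) lies 19 mm behind it (arm.grasp_offset is the distance from the TCP to the grasp point, in m); z points along the fingers, y is the line along which they close (so a half turn about z gives the same grasp; the last joint's range is limited). The gripper opens to 88 mm and grips with 3 to 60 N. Pads are 19 mm wide; open, the fingers measure 130 mm over their backs; the gripper's body (78 mm by 193 mm) begins 47 mm behind the grasp point.
Start: joints at [-0.978, 0.359, 0.012, 0, -1.224, -0.288], TCP at [0.203, -0.644, 0.227] pointing down, gripper open.
Joint ranges: [-3.07, 3.07], [-1.43, 2.12], [-1.02, 1.25], [-3.03, 1.67], [-3.05, -0], [-3.03, 3.03]. Speed limits (rad/s): [2.39, 2.39, 3.01, 3.14, 3.14, 3.14].

### API

Orientations are given as [roll, pitch, yaw] about the fixed x, y, z axes, in that order (R = Rz(yaw) Ry(pitch) Rx(roll)).
In Python, from station import get_state, cams, arm, nets gives the robot as it stands.
- The arm moves only by the shell command python3 -m creep 'ROWS' [FORCE]. ROWS is a JSON object of lists of equal length, an entry for each row: "translation": the shift along the world's x, y, z in mm, a list of three; "spin": the turn about the world's z in rad; "gripper": the opening, from 0 (shut) to 1 (fully open). In form: {"translation": [[dx, dy, dz], ...], "spin": [spin, ...], "gripper": [gripper, ...]}. A call has 1 to 8 rows; each row shifts and turns the commanded pose from where the row before left it; what a row does not reach is not made up. A row lasts 1/10 s, in which the tool goes at most 50 mm and 8.59 degrees, less where a joint would pass 70% of its speed; a pose out of reach is approached as far as the arm can. A call is refused whole if a number of a shift passes 50 or a number of a turn 0.15, either way. A call with a gripper value outside its range is refused whole. The fingers move at their own pace and stop on an object; FORCE is the grip in N (left out, the last holds). Time passes only in rows, so rows that do not move let the fingers close. It gives the time, the measured TCP pose, the force, the opening and the grip force at its end, in the units of the state.
- get_state(): the state, without advancing time (a new reading comes with each control period).
- cams.grab_frame(name): name is "side" or "top"; returns a dict with "img" (420x560x3 uint8, red, green, blue), "mtx" (3x3 intrinsics, pixels), "R" (3x3) and "t" (3): a world point X has camera coordinates R X + t. Camera axes: x right, y down, z forward; pixel columns grow to the right and rows downward; lengths in m; the calibration is good to about 2 mm. A picture is of the moment at which its call begins. There is no depth.
- arm.job_done(): hands the job in; it is judged then, once.
Trained networks look in the newest picture that a camera, given by its name, has taken for a name from the list of things; names that differ only in an ending like _2 or _b are one class to them, and where a whole thing is asked for, a point or a joint stands for the part that bears it (a point fixed in the world has none). Each returns a list of dicts, best first, with "confidence" (0 to 1); they miss things now and then, are a little off and sometimes report something else, mostly with a low value. They report only what shows in the picture. A call takes as long as a camera call.
- nets.search_frame(camera, label): "centre" ([x, y, z] in m, in world coordinates, good to about 4 mm: the middle of the surface that is visible of it).
- nets.pinpoint(camera, label): "centre" ([x, y, z] in m, in world coordinates, good to about 4 mm: a listed point, or the origin of a listed thing).
The state is a dict: "t": time; "q": joint angles; "qd": joint speeds; "joint_efforts": joint torques, N m; "eef_pos": TCP position; "ee_rot": TCP orientation; "force": force on the tool from outside, world axes, zero at the start; "moment": the same for the moment, N m; "width": finger opening in m; "gripper_force": force on a finger pad.
Only numpy, scipy, OpenCV 4.12 (cv2) and the standard library are available. Lean on these libraries where they do the work, as an engineer would, in place of code of your own. Each camera call takes 0.05 s, during which the arm holds its last target. There are 200 camera calls.

### The job

Lift the steel rinse basket out of the white bath by its handle, stand it on the middle of the grey drain plate and let go. Then take it by its rim, clear of the handle, and hang it by the handle on the hook of the stand, so that it hangs freely and level. Set it down without dropping it, and leave the bottle, the dish and the jar where they are.

Things in the scene. Friction and masses are not known exactly. Their poses are not given: they have to be found in the camera images.
- basket: Open rectangular stainless basket with slotted walls, 120 (x) x 84 (y) x 55 mm (z, without handle), about 185 g. Origin: centre of its underside. Rim: a band 8 mm thick, 18 mm deep, flush with the outside (at the two ends its mid-line is at x = +-56 mm); walls below it 3 mm. It starts in the bath, rim below the bath's edge, no room for fingers beside it. Both ends are alike.
- bail: The basket's handle, a rigid arch of strip fixed across its middle in its y-z plane, 10 mm thick (x). Level top bar 42 mm long (y), 8 mm high; legs slope from its ends to y = +-38 mm at the rim. Origin: centre of the bar's underside, 91 mm above the basket's underside, 36 mm above its rim; the bar's top is 8 mm higher. Opening below the bar: 28 mm wide at the top. Axes: the basket's.
- tank: White plastic open-topped rectangular bath, fixed, outside 174 (x) x 138 (y) x 85 mm high, walls and floor 5 mm. Origin: centre of its underside.
- plate: Grey plastic drain plate with dark grooves, fixed, 180 (x) x 160 (y) x 12 mm thick. Origin: centre of its underside; top at z = 12 mm.
- stand: Hanging stand, fixed: dark steel base 165 (x, from -60 to +105 mm) x 110 x 12 mm, round steel post (diameter 14 mm, 177 mm high) at x = +90 mm; from the post a flat level strap hook, 14 mm wide, 5 mm thick, points along the stand's -x. Origin: on the bench straight below the hook's seat.
- hook_seat (a point): Point on top of the hook's strap where a handle hangs, 150 mm above the bench. Axes as the stand's: x along the strap to the post. The strap is free from x = -14 mm (inner face of the upturned tip: 4 mm thick, 14 mm wide, 12 mm higher than the strap's top) to x = +78 mm (post's clamp, 5 mm higher than the strap).
- bottle: Bystander: glass laboratory bottle with blue cap, 70 mm diameter, 140 mm high. Origin: centre of its underside.
- dish: Bystander: flat closed glass dish, 90 mm diameter, 15 mm high. Origin: centre of its underside.
- jar: Bystander: small amber jar with white lid, 44 mm diameter, 55 mm high. Origin: centre of its underside.

How it is judged:
On the way, in this order (a step that is already met when the one before it is completed fails the run):
1. the basket stands upright and at rest on the drain plate, its centre within 50 mm of the plate's, and the fingers have let go of it (horizontal distance between basket and plate below 0.05 m and z of basket in the frame of plate between 0.009 and 0.016 m and angle between basket's own z axis and vertical below 0.1 rad and contact force between the fingers and basket below 0.2 N and linear speed of basket below 0.03 m/s), for 0.3 s.
2. the basket is lifted at least 20 mm off the plate, held by its rim with the handle untouched by the fingers (z of basket in the frame of plate above 0.032 m and contact force between the fingers and basket above 1 N and contact force between the fingers and bail below 0.3 N), for 0.2 s.
At the end, for the whole second after the job is handed in: The handle's bar rests on the hook's strap inside the tip (middle of the bar from 15 mm before to 30 mm behind the seat, within 16 mm sideways and about 5 mm in height); the basket hangs with its underside over 45 mm above the bench, level within 0.15 rad, at rest, released (x of bail in the frame of hook_seat between -0.015 and 0.03 m and y of bail in the frame of hook_seat between -0.016 and 0.016 m and z of bail in the frame of hook_seat between -0.005 and 0.006 m and height (world z) of basket above 0.045 m and angle between basket's own z axis and vertical below 0.15 rad and contact force between bail and stand above 0.5 N and contact force between the fingers and basket below 0.2 N and linear speed of basket below 0.03 m/s and angular speed of basket below 0.3 rad/s); the robot touches nothing.
It fails at once if the basket is dropped (falls faster than 0.6 m/s with no finger on it) (linear speed of basket above 0.6 m/s and contact force between the fingers and basket below 0.05 N).
It fails at once if the bottle is pushed more than 30 mm away or tipped over (distance of bottle from where it was at the start of the episode above 0.03 m or angle between bottle's own z axis and vertical above 0.5 rad).
It fails at once if the dish is pushed more than 30 mm away or tipped over (distance of dish from where it was at the start of the episode above 0.03 m or angle between dish's own z axis and vertical above 0.5 rad).
It fails at once if the jar is pushed more than 30 mm away or tipped over (distance of jar from where it was at the start of the episode above 0.03 m or angle between jar's own z axis and vertical above 0.5 rad).
It also fails if it takes over 64 s, if anything falls off the work surface, if the arm or the gripper's body presses on something with over 40 N, if the wrist force passes 120 N, or if a joint passes its speed limit or range.

## Working session

There is one attempt and no reset: what is moved stays moved. The work goes in short steps, Python scripts to look and compute and a shell command to move; the robot and the scene stay as the last step left them, time stands still between calls to the robot, and variables do not carry over. Pictures are saved under pics/ and viewed, at most 10 in all, crops included, and the job is handed in when it is done.

```bash
mkdir -p pics
python3 - <<'E'
from station import *
import cv2,numpy as np
s=get_state();print(s['t'],s['eef_pos'],s['ee_rot'],s['width'])
for c in('side','top'):
    f=cams.grab_frame(c);cv2.imwrite(f'pics/{c}0.png',f['img'][...,::-1])
    print(c,'cam pos',(-f['R'].T@f['t']).round(3))
    for n in('basket','bail','tank','plate','stand','hook_seat','bottle','dish','jar'):
        print(n,[(np.round(d['centre'],4),round(d['confidence'],2)) for d in nets.pinpoint(c,n)[:2]])
E
```

```text
0.0 [ 0.20240606 -0.64341817  0.22563014] [ 3.13993354e+00 -1.40710451e-04 -2.83689379e+00] 0.08749136382793724
side cam pos [0.436 0.978 0.745]
basket [(array([5.789e-01, 2.978e-01, 4.000e-04]), 0.92), (array([0.5779, 0.2993, 0.1   ]), 0.73)]
bail [(array([0.5779, 0.3015, 0.0978]), 0.65)]
tank [(array([ 5.706e-01,  2.995e-01, -5.000e-04]), 0.8)]
plate [(array([ 0.5736, -0.2842,  0.001 ]), 0.58)]
stand [(array([5.919e-01, 1.780e-02, 2.000e-04]), 0.95)]
hook_seat [(array([0.5885, 0.0151, 0.1513]), 0.84), (array([ 0.5734, -0.2828, -0.002 ]), 0.18)]
bottle [(array([ 7.813e-01, -1.629e-01, -7.000e-04]), 0.59)]
dish [(array([ 3.773e-01, -4.100e-03, -2.000e-04]), 0.56)]
jar [(array([8.010e-01, 1.441e-01, 5.000e-04]), 0.85)]
top cam pos [ 0.426 -0.003  1.142]
basket [(array([0.5806, 0.2976, 0.0043]), 0.79)]
bail [(array([0.5776, 0.2959, 0.0944]), 0.6)]
tank []
plate []
stand [(array([ 0.5888,  0.0143, -0.0021]), 0.72), (array([0.5791, 0.2996, 0.0053]), 0.72)]
hook_seat [(array([0.5898, 0.0186, 0.1529]), 0.98)]
bottle [(array([ 0.7805, -0.1601,  0.0022]), 0.55)]
dish [(array([ 3.809e-01, -1.000e-04,  3.000e-04]), 0.86)]
jar [(array([7.980e-01, 1.405e-01, 5.000e-04]), 0.58), (array([ 0.7819, -0.1619, -0.0022]), 0.53)]
```

View pics/side0.png

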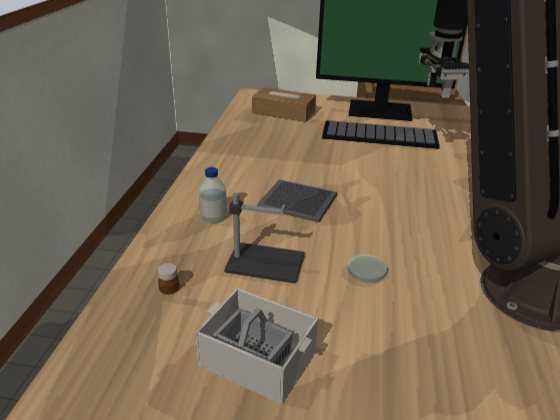

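View pics/top0.png

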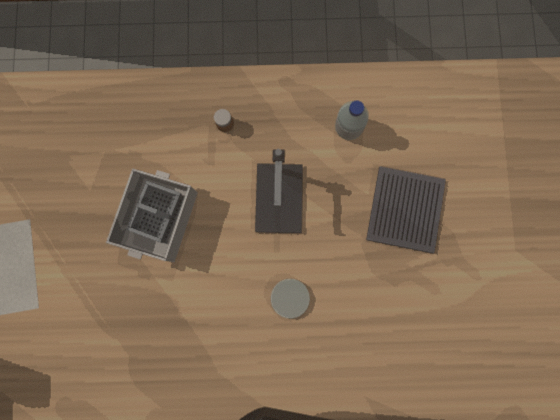

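The side and top views agree with the networks: bath at about (150,215) in top, stand (280,195), plate (405,210), dish (290,298), jar (223,120), bottle (352,120). I still need the yaws, so I'll zoom in on the basket and the hook.

```bash
cat > h.py <<'E'
from station import *
import cv2,numpy as np
def px(f,X):
    c=f['R']@np.array(X,float)+f['t'];u=f['mtx']@c;return u[:2]/u[2]
def at(f,uv,z):
    d=f['R'].T@np.linalg.inv(f['mtx'])@np.array([*uv,1.]);o=-f['R'].T@f['t'];return o+d*(z-o[2])/d[2]
E
python3 - <<'E'
from h import *
f=cams.grab_frame('top');im=f['img'][...,::-1]
a=cv2.resize(im[160:270,100:200],None,fx=4,fy=4,interpolation=cv2.INTER_CUBIC)
b=cv2.resize(im[140:250,240:335],None,fx=4,fy=4,interpolation=cv2.INTER_CUBIC)
cv2.imwrite('pics/crop1.png',np.hstack([a,b]))
print(px(f,[.589,.0165,.15]),px(f,[.578,.298,.091]))
E
```

```text
[276.21276813 197.39477778] [148.68929945 210.23045943]
```

View pics/crop1.png

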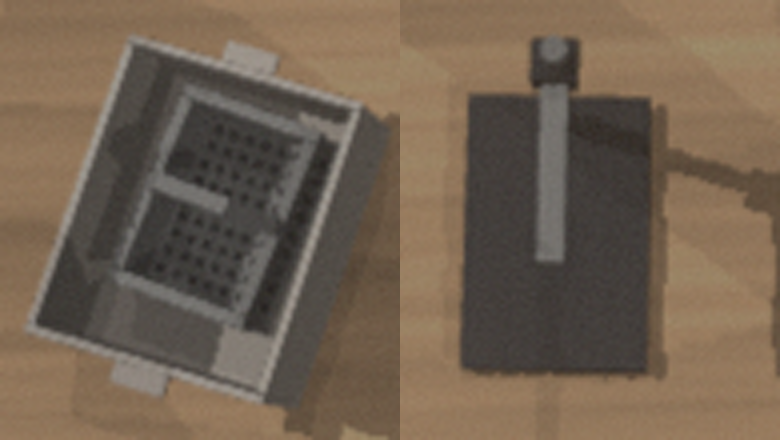

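The crop shows the rim corners near (185,87), (315,133), (238,322) and (120,275), with the bar from (152,183) to (227,205). The strap runs from (553,85) to the tip at (550,258). Next I convert these to world coordinates.

Run:
```python
from h import *
f=cams.grab_frame('top')
A=lambda u,v,z:at(f,((u+.5)/4-.5+100,(v+.5)/4-.5+160),z)
B=lambda u,v,z:at(f,((u-400+.5)/4-.5+240,(v+.5)/4-.5+140),z)
ang=lambda d:np.degrees(np.arctan2(d[1],d[0]))
r=[A(*p,.06) for p in((185,87),(315,133),(238,322),(120,275))]
print('rim',np.round(r,4),'mean',np.mean(r,0),'x-ang',ang(r[0]-r[3]),ang(r[1]-r[2]),[np.linalg.norm(r[i]-r[i-1]).round(4) for i in range(4)])
t=[A(*p,.085) for p in((132,38),(362,106),(268,402),(27,328))]
print('tank',np.mean(t,0),ang(t[0]-t[3]),ang(t[1]-t[2]),[np.linalg.norm(t[i]-t[i-1]).round(4) for i in range(4)])
b=[A(*p,.104) for p in((152,183),(227,205))];print('bar',b,ang(b[0]-b[1])-90,np.linalg.norm(b[0]-b[1]))
h=[B(550,260,.162),B(553,85,.15)];print('hook',h,ang(h[1]-h[0]))
s=[B(*p,.012) for p in((470,95),(651,97),(646,372),(461,368))];print('base',np.mean(s,0),ang(s[0]-s[3]),ang(s[1]-s[2]),[np.linalg.norm(s[i]-s[i-1]).round(4) for i in range(4)])
# plate by segmentation
im=f['img'][150:270,350:460];g=cv2.cvtColor(im,cv2.COLOR_RGB2HSV);m=((g[...,1]<60)&(g[...,2]<130)).astype(np.uint8)
n,l,st,_=cv2.connectedComponentsWithStats(m);k=1+np.argmax(st[1:,4]);rc=cv2.minAreaRect(np.argwhere(l==k)[:,::-1].astype(np.float32))
p=[at(f,q+[350,150],.012) for q in cv2.boxPoints(rc)];print('plate',np.mean(p,0),[ang(p[i]-p[i-1]).round(1) for i in range(4)],[np.linalg.norm(p[i]-p[i-1]).round(4) for i in range(4)])
```

```text
rim [[0.6491 0.3144 0.06  ]
 [0.6204 0.2401 0.06  ]
 [0.5143 0.2824 0.06  ]
 [0.5425 0.349  0.06  ]] mean [0.58158927 0.29648428 0.06      ] x-ang -18.02742359775382 -21.758508121843906 [np.float64(0.1121), np.float64(0.0796), np.float64(0.1142), np.float64(0.0723)]
tank [0.57090963 0.29892188 0.085     ] -18.57860514959124 -17.32348004620699 [np.float64(0.1693), np.float64(0.1355), np.float64(0.1698), np.float64(0.1392)]
bar [array([0.58742587, 0.31847017, 0.104     ]), array([0.57424193, 0.27759865, 0.104     ])] -17.878157425165483 0.042945281438734356
hook [array([0.57197625, 0.01475859, 0.162     ]), array([0.66665876, 0.01112505, 0.15      ])] -2.1977050379275336
base [0.61129655 0.01293162 0.012     ] -2.8850815049364034 -2.877144545118714 [np.float64(0.1637), np.float64(0.1082), np.float64(0.1648), np.float64(0.1083)]
plate [ 0.5757853  -0.28642966  0.012     ] [np.float64(78.1), np.float64(-13.3), np.float64(-102.2), np.float64(165.5)] [np.float64(0.1604), np.float64(0.1819), np.float64(0.1642), np.float64(0.1812)]
```

```bash
python3 -m creep '{"translation":[[43,43,9],[43,43,9],[43,43,9],[43,43,9],[43,43,9],[43,43,9],[43,43,9],[43,43,9]],"spin":[0.119,0.119,0.119,0.119,0.119,0.119,0.119,0.119],"gripper":[1,1,1,1,1,1,1,1]}'
python3 -m creep '{"translation":[[4,48,0],[4,48,0],[4,48,0],[4,48,0],[4,48,0],[4,48,0],[4,48,0],[0,0,0]],"spin":[0,0,0,0,0,0,0,0],"gripper":[1,1,1,1,1,1,1,1]}'
```

```text
t: 1.9
eef_pos: [0.4835, -0.3624, 0.2858]
ee_rot: [-3.141, -0.0, -1.88]
force: [0.9, -0.4, -0.2]
width: 0.0877
gripper_force: 0.0
t: 2.7
eef_pos: [0.5108, -0.0235, 0.2854]
ee_rot: [-3.141, 0.001, -1.88]
force: [0.5, -0.5, 0.3]
width: 0.0878
gripper_force: 0.0
```

```bash
python3 -m creep '{"translation":[[10,46,0],[10,46,0],[10,46,0],[10,46,0],[10,46,0],[10,46,0],[9,45,0],[0,0,0]],"spin":[0,0,0,0,0,0,-0.005,0],"gripper":[1,1,1,1,1,1,1,1]}'
python3 - <<'E'
from h import *
s=get_state();print(s['eef_pos'],s['ee_rot'])
f=cams.grab_frame('top');g=cams.grab_frame('side')
cv2.imwrite('pics/a.png',np.hstack([f['img'][100:300,40:300],g['img'][150:350,150:410]])[...,::-1])
E
```

```text
t: 3.5
eef_pos: [0.5799, 0.2972, 0.2833]
ee_rot: [3.141, -0.001, -1.887]
force: [-0.3, -0.1, 0.7]
width: 0.0874
gripper_force: 0.0
[0.57987979 0.29718058 0.28327268] [ 3.14072364e+00 -1.16814087e-03 -1.88692662e+00]
```

View pics/a.png

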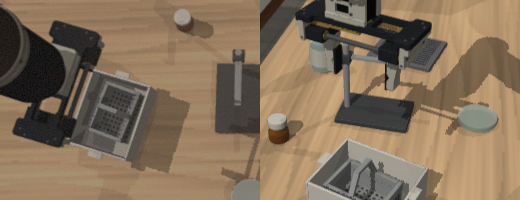

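The picture shows the wide body lies along the closing direction, and the fingers are over the bath with the bar between them. Next I descend and grip.

```bash
python3 -m creep '{"translation":[[0,0,-40],[0,0,-40],[0,0,-40],[0,0,-40],[0,0,-25],[0,0,-17],[0,0,0]],"spin":[0,0,0,0,0,0,0],"gripper":[1,1,1,1,1,1,1]}' && python3 -m creep '{"translation":[[0,0,0],[0,0,0],[0,0,0],[0,0,0],[0,0,0],[0,0,0],[0,0,0],[0,0,0]],"spin":[0,0,0,0,0,0,0,0],"gripper":[0,0,0,0,0,0,0,0]}' 40
```

```text
t: 4.3
eef_pos: [0.5781, 0.2904, 0.0808]
ee_rot: [3.139, -0.004, -1.891]
force: [0.3, -0.1, 0.2]
width: 0.0877
gripper_force: 0.0
t: 5.1
eef_pos: [0.5793, 0.293, 0.0831]
ee_rot: [3.142, -0.0, -1.89]
force: [0.8, -0.2, 0.7]
width: 0.0296
gripper_force: 0.0
```

```bash
python3 -m creep '{"translation":[[0,2,0],[0,0,0],[0,0,0],[0,0,0],[0,0,0],[0,0,0],[0,0,0],[0,0,0]],"spin":[0,0,0,0,0,0,0,0],"gripper":[0,0,0,0,0,0,0,0]}' && python3 -m creep '{"translation":[[0,0,5],[0,0,10],[0,0,20],[0,0,30],[0,0,30],[0,0,30],[0,0,30],[0,0,20]],"spin":[0,0,0,0,0,0,0,0],"gripper":[0,0,0,0,0,0,0,0]}'
```

```text
t: 5.9
eef_pos: [0.5793, 0.2949, 0.0831]
ee_rot: [3.142, -0.0, -1.89]
force: [0.2, -0.1, -0.8]
width: 0.0093
gripper_force: 39.6
t: 6.7
eef_pos: [0.5799, 0.2951, 0.262]
ee_rot: [-3.139, 0.003, -1.89]
force: [1.1, 0.8, -2.0]
width: 0.009
gripper_force: 39.6
```

```bash
python3 -m creep '{"translation":[[0,0,25],[0,-15,10],[0,-30,0],[0,-40,0],[0,-40,0],[0,-40,0],[0,-40,0],[0,-40,0]],"spin":[0,0,0,0.06,0.06,0.06,0.06,0.03],"gripper":[0,0,0,0,0,0,0,0]}' && python3 -m creep '{"translation":[[0,-40,0],[0,-40,0],[0,-40,0],[0,-40,0],[0,-40,0],[0,-40,0],[0,-40,0],[0,-25,0]],"spin":[0,0,0,0,0,0,0,0],"gripper":[0,0,0,0,0,0,0,0]}' && python3 -m creep '{"translation":[[0,-20,0],[0,-10,0],[0,0,0],[0,0,0]],"spin":[0,0,0,0],"gripper":[0,0,0,0]}'
```

```text
t: 7.5
eef_pos: [0.5785, 0.0476, 0.2935]
ee_rot: [-3.141, 0.0, -1.618]
force: [1.5, -0.3, -1.3]
width: 0.0096
gripper_force: 39.6
t: 8.3
eef_pos: [0.5781, -0.258, 0.2932]
ee_rot: [3.141, -0.0, -1.622]
force: [-0.7, -0.3, -1.1]
width: 0.0094
gripper_force: 39.6
t: 8.7
eef_pos: [0.579, -0.2848, 0.2931]
ee_rot: [3.141, 0.0, -1.62]
force: [-0.8, -0.4, -2.0]
width: 0.0095
gripper_force: 39.6
```

```bash
python3 -m creep '{"translation":[[-4,0,-30],[0,0,-40],[0,0,-40],[0,0,-40],[0,0,-25],[0,0,-14],[0,0,-6],[0,0,0]],"spin":[0,0,0,0,0,0,0,0],"gripper":[0,0,0,0,0,0,0,0]}' && python3 -m creep '{"translation":[[0,0,-2],[0,0,-2],[0,0,0],[0,0,0]],"spin":[0,0,0,0],"gripper":[0,0,0,0]}'
```

```text
t: 9.5
eef_pos: [0.5757, -0.2847, 0.0984]
ee_rot: [-3.141, -0.0, -1.619]
force: [0.3, -0.3, -1.7]
width: 0.0094
gripper_force: 39.6
t: 9.9
eef_pos: [0.5756, -0.2852, 0.0947]
ee_rot: [-3.141, -0.0, -1.62]
force: [0.1, -0.9, -1.4]
width: 0.0096
gripper_force: 39.6
```

```bash
python3 -m creep '{"translation":[[0,0,-2],[0,0,0],[0,0,-1],[0,0,0],[0,0,0]],"spin":[0,0,0,0,0],"gripper":[0,0,0,0,0]}';  python3 -m creep '{"translation":[[0,0,-1],[0,0,0],[0,0,0]],"spin":[0,0,0],"gripper":[0,0,0]}'
```

```text
t: 10.4
eef_pos: [0.5753, -0.2851, 0.091]
ee_rot: [3.141, -0.0, -1.62]
force: [0.4, -0.1, -1.6]
width: 0.0095
gripper_force: 39.6
t: 10.7
eef_pos: [0.5753, -0.2851, 0.0901]
ee_rot: [3.141, 0.0, -1.62]
force: [0.1, 0.7, -1.5]
width: 0.0092
gripper_force: 39.6
```

```bash
for i in 1; do python3 -m creep '{"translation":[[0,0,-1],[0,0,0],[0,0,0]],"spin":[0,0,0],"gripper":[0,0,0]}'; done;  python3 -m creep '{"translation":[[0,0,-1],[0,0,0],[0,0,0]],"spin":[0,0,0],"gripper":[0,0,0]}' | grep -E "eef|force"
```

```text
t: 11.0
eef_pos: [0.5751, -0.2851, 0.0896]
ee_rot: [3.141, -0.0, -1.62]
force: [-3.1, 0.9, 5.6]
width: 0.0093
gripper_force: 39.6
eef_pos: [0.5751, -0.2851, 0.0895]
force: [-5.7, 2.5, 11.3]
gripper_force: 39.6
```

```bash
python3 -m creep '{"translation":[[0,0,2],[0,0,0],[0,0,0],[0,0,0],[0,0,0],[0,0,0],[0,0,0]],"spin":[0,0,0,0,0,0,0],"gripper":[0,1,1,1,1,1,1]}' && python3 -m creep '{"translation":[[0,0,10],[0,0,40],[0,0,40],[0,0,0],[0,0,0],[0,0,0]],"spin":[0,0,0,0,0,0],"gripper":[1,1,1,1,1,1]}'
python3 - <<'E'
from h import *
f=cams.grab_frame('top');g=cams.grab_frame('side')
for c in('top','side'):
    for n in('basket','bail','hook_seat'):print(c,n,[(np.round(d['centre'],4),round(d['confidence'],2)) for d in nets.pinpoint(c,n)[:2]])
a=cv2.resize(f['img'][150:270,350:450],None,fx=4,fy=4,interpolation=cv2.INTER_CUBIC)
b=cv2.resize(g['img'][120:240,240:340],None,fx=4,fy=4,interpolation=cv2.INTER_CUBIC)
cv2.imwrite('pics/b.png',np.hstack([a,b])[...,::-1])
E
```

```text
t: 12.0
eef_pos: [0.5754, -0.2851, 0.09]
ee_rot: [3.142, 0.0, -1.62]
force: [-0.2, -0.0, -0.4]
width: 0.0514
gripper_force: 0.0
t: 12.6
eef_pos: [0.5748, -0.2849, 0.1798]
ee_rot: [3.141, 0.0, -1.62]
force: [-0.2, -0.1, 0.1]
width: 0.0871
gripper_force: 0.0
top basket [(array([ 0.579 , -0.279 ,  0.0127]), 0.73)]
top bail []
top hook_seat [(array([0.591 , 0.0191, 0.1515]), 0.6)]
side basket [(array([ 0.5771, -0.2848,  0.0106]), 0.8)]
side bail [(array([ 0.5734, -0.2785,  0.1053]), 0.61)]
side hook_seat [(array([0.5883, 0.0199, 0.1495]), 0.65)]
```

View pics/b.png

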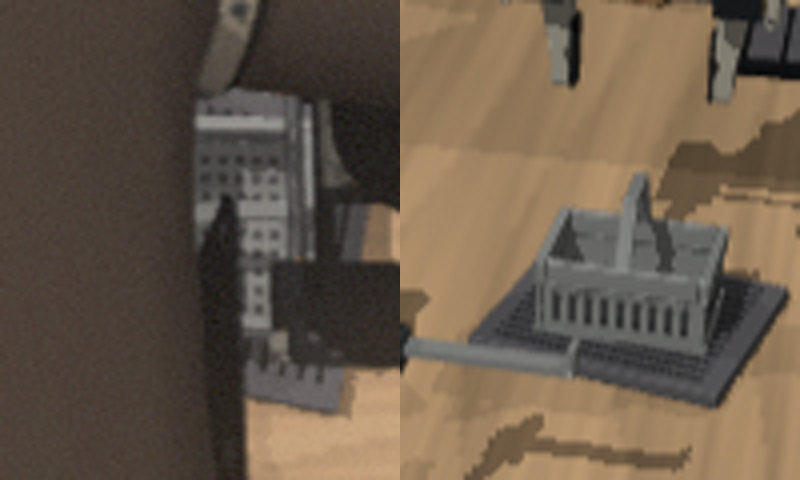

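The right half shows the basket upright on the plate, about (640,280), with the fingers well above it. Next I grip the near end's rim with a part-open gripper.

```bash
python3 -m creep '{"translation":[[-28,3,0],[-28,3,0],[0,0,0],[0,0,0],[0,0,0],[0,0,0],[0,0,0]],"spin":[0,0,0,0,0,0,0],"gripper":[0.45,0.45,0.45,0.45,0.45,0.45,0.45]}' && python3 -m creep '{"translation":[[0,0,-40],[0,0,-40],[0,0,-25],[0,0,-12],[0,0,-5],[0,0,0],[0,0,0]],"spin":[0,0,0,0,0,0,0],"gripper":[0.45,0.45,0.45,0.45,0.45,0.45,0.45]}'
```

```text
t: 13.7
eef_pos: [0.5198, -0.2791, 0.1798]
ee_rot: [3.141, 0.0, -1.62]
force: [0.1, 0.8, 0.1]
width: 0.0407
gripper_force: 0.0
t: 14.4
eef_pos: [0.5204, -0.2794, 0.0594]
ee_rot: [-3.14, -0.001, -1.619]
force: [-0.1, 0.2, 0.8]
width: 0.0398
gripper_force: 0.0
```

```bash
python3 -m creep '{"translation":[[-1,0,-5],[0,0,0],[0,0,0]],"spin":[0,0,0],"gripper":[0.45,0.45,0.45]}' && python3 -m creep '{"translation":[[0,0,0],[0,0,0],[0,0,0],[0,0,0],[0,0,0],[0,0,0],[0,0,0],[0,0,0]],"spin":[0,0,0,0,0,0,0,0],"gripper":[0,0,0,0,0,0,0,0]}' 55
```

```text
t: 14.7
eef_pos: [0.5184, -0.2791, 0.0535]
ee_rot: [-3.141, -0.0, -1.62]
force: [0.1, -0.2, 0.3]
width: 0.0392
gripper_force: 0.0
t: 15.5
eef_pos: [0.5185, -0.2791, 0.0532]
ee_rot: [-3.141, -0.0, -1.62]
force: [0.3, 0.1, -1.5]
width: 0.0076
gripper_force: 55.0
```

```bash
python3 -m creep '{"translation":[[0,0,3],[0,0,5],[0,0,10],[0,0,15],[0,0,15],[0,0,0],[0,0,0],[0,0,0]],"spin":[0,0,0,0,0,0,0,0],"gripper":[0,0,0,0,0,0,0,0]}'
python3 - <<'E'
from h import *
g=cams.grab_frame('side')
for n in('basket','bail'):print(n,[(np.round(d['centre'],4),round(d['confidence'],2)) for d in nets.pinpoint('side',n)[:2]])
cv2.imwrite('pics/c.png',cv2.resize(g['img'][90:220,240:350],None,fx=4,fy=4,interpolation=cv2.INTER_CUBIC)[...,::-1])
E
```

```text
t: 16.3
eef_pos: [0.5178, -0.2789, 0.1005]
ee_rot: [3.141, 0.0, -1.62]
force: [0.3, -0.1, -1.6]
width: 0.0075
gripper_force: 55.0
basket [(array([ 0.5728, -0.283 ,  0.0529]), 0.97)]
bail [(array([ 0.5718, -0.2802,  0.1537]), 0.43)]
```

View pics/c.png

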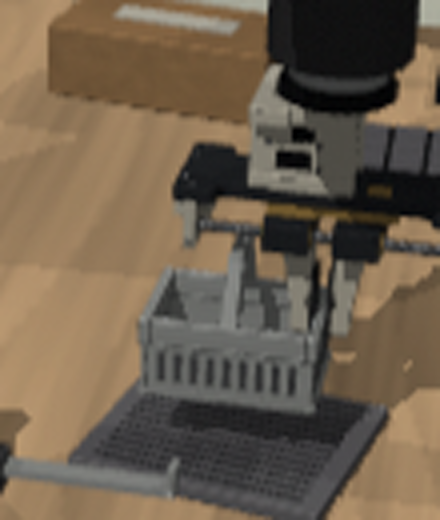

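The basket is held level by the rim, with its handle clear and rim at about (235,300). Next I carry it to a spot in front of the hook.

```bash
python3 -m creep '{"translation":[[-7,10,3],[-7,20,3],[-7,30,3],[-7,35,3],[-7,35,3],[-7,35,3],[-7,35,3],[-7,35,1]],"spin":[0,0,0,0,0,0,0,0],"gripper":[0,0,0,0,0,0,0,0]}' && python3 -m creep '{"translation":[[-7,30,0],[-6,20,0],[0,10,0],[0,4,0],[0,0,0],[0,0,0],[0,0,0],[0,0,0]],"spin":[0,0,0,0,0,0,0,0],"gripper":[0,0,0,0,0,0,0,0]}'
python3 - <<'E'
from h import *
f=cams.grab_frame('top');g=cams.grab_frame('side');s=get_state();print(s['eef_pos'],s['ee_rot'])
for c in('top','side'):
    for n in('basket','bail','hook_seat'):print(c,n,[(np.round(d['centre'],4),round(d['confidence'],2)) for d in nets.pinpoint(c,n)[:2]])
a=cv2.resize(f['img'][140:270,230:330],None,fx=4,fy=4,interpolation=cv2.INTER_CUBIC)
b=cv2.resize(g['img'][170:300,220:320],None,fx=4,fy=4,interpolation=cv2.INTER_CUBIC)
cv2.imwrite('pics/d.png',np.hstack([a,b])[...,::-1])
E
```

```text
t: 17.25
eef_pos: [0.4615, -0.0426, 0.1235]
ee_rot: [-3.141, 0.0, -1.62]
force: [0.1, 0.8, -0.8]
width: 0.0075
gripper_force: 55.0
t: 18.05
eef_pos: [0.4494, 0.0193, 0.123]
ee_rot: [3.141, -0.0, -1.621]
force: [-0.5, 0.5, -1.7]
width: 0.0076
gripper_force: 55.0
[0.44933137 0.0194591  0.12301304] [ 3.14134297e+00 -1.48976443e-04 -1.62067669e+00]
top basket []
top bail []
top hook_seat [(array([0.5918, 0.0176, 0.1537]), 0.94), (array([0.565 , 0.3043, 0.002 ]), 0.68)]
side basket [(array([0.5043, 0.0154, 0.0771]), 0.79)]
side bail [(array([0.5058, 0.019 , 0.1757]), 0.7)]
side hook_seat [(array([0.588 , 0.0128, 0.1516]), 0.75)]
```

View pics/d.png

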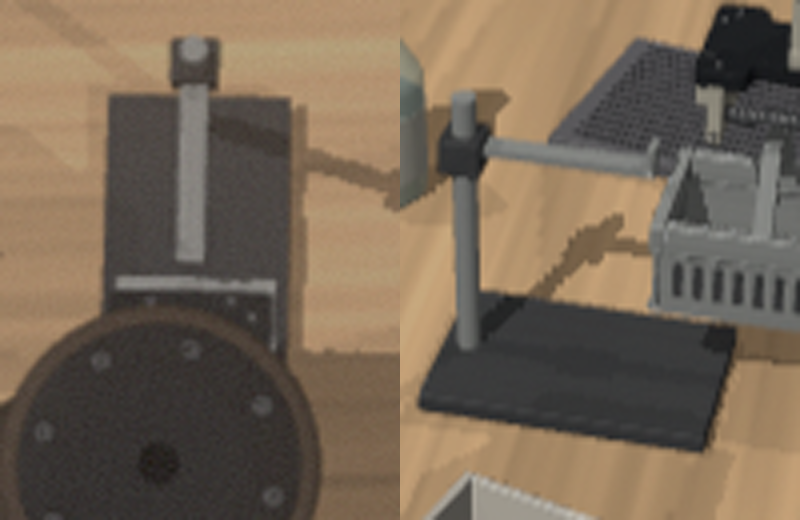

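Run:
```python
from h import *
f=cams.grab_frame('top')
A=lambda u,v,z:at(f,((u+.5)/4-.5+230,(v+.5)/4-.5+140),z)
a,b=A(116,280,.137),A(276,280,.137);print(a,b,(a+b)/2,np.linalg.norm(a-b))
print('hook',A(190,260,.162),A(194,90,.15),'clampline')
```

```text
[0.56619548 0.05424626 0.137     ] [ 0.56386219 -0.02957287  0.137     ] [0.56502883 0.01233669 0.137     ] 0.08385160369510543
hook [0.57197625 0.01475859 0.162     ] [0.66395217 0.01066658 0.15      ] clampline
```

The top view shows the far rim edge from (116,283) to (276,283), centred within a few mm of the strap. The side view shows the rim below the strap and the bar above the tip. Next I slide in along x.

```bash
python3 -m creep '{"translation":[[6,0,0],[14,0,0],[18,-1,0],[18,0,0],[18,-1,0],[14,0,0],[6,0,0],[0,0,0]],"spin":[0,0,0,0,0,0,0,0],"gripper":[0,0,0,0,0,0,0,0]}' && python3 -m creep '{"translation":[[0,0,-4],[0,0,-4],[0,0,-4],[0,0,-2],[0,0,0],[0,0,0]],"spin":[0,0,0,0,0,0],"gripper":[0,0,0,0,0,0]}'
python3 - <<'E'
from h import *
f=cams.grab_frame('top');g=cams.grab_frame('side')
for c in('top','side'):
    for n in('basket','bail'):print(c,n,[(np.round(d['centre'],4),round(d['confidence'],2)) for d in nets.pinpoint(c,n)[:2]])
a=cv2.resize(f['img'][140:270,230:330],None,fx=4,fy=4,interpolation=cv2.INTER_CUBIC)
b=cv2.resize(g['img'][170:300,220:320],None,fx=4,fy=4,interpolation=cv2.INTER_CUBIC)
cv2.imwrite('pics/e.png',np.hstack([a,b])[...,::-1])
E
```

```text
t: 19.3
eef_pos: [0.544, 0.0178, 0.1226]
ee_rot: [3.141, -0.0, -1.62]
force: [0.6, -0.6, -2.2]
width: 0.0074
gripper_force: 55.0
t: 19.9
eef_pos: [0.5433, 0.018, 0.1092]
ee_rot: [-3.141, -0.0, -1.62]
force: [-1.1, -0.0, -1.6]
width: 0.0076
gripper_force: 55.0
top basket []
top bail []
side basket [(array([0.5977, 0.0143, 0.0631]), 0.89), (array([5.718e-01, 3.035e-01, 3.000e-04]), 0.3)]
side bail [(array([0.5985, 0.0147, 0.1631]), 0.58)]
```

View pics/e.png

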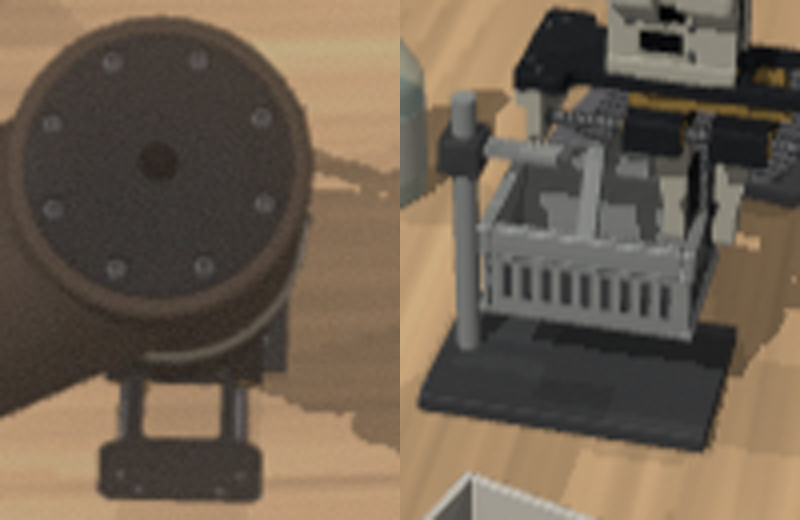

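The bar at about (590,155) is over the strap, inside the tip, and the basket is clear of the post. Next I lower it to contact.

```bash
python3 -m creep '{"translation":[[0,0,-3],[0,0,-3],[0,0,0],[0,0,0]],"spin":[0,0,0,0],"gripper":[0,0,0,0]}'; python3 -m creep '{"translation":[[0,0,-1],[0,0,0],[0,0,0]],"spin":[0,0,0],"gripper":[0,0,0]}'|grep -E "eef|force:"; python3 -m creep '{"translation":[[0,0,-1],[0,0,0],[0,0,0]],"spin":[0,0,0],"gripper":[0,0,0]}'|grep -E "eef|force:"
```

```text
t: 20.6
eef_pos: [0.5427, 0.0178, 0.1026]
ee_rot: [3.14, -0.0, -1.62]
force: [-2.5, 0.6, -3.7]
width: 0.0072
gripper_force: 56.8
eef_pos: [0.5429, 0.0178, 0.1022]
force: [-3.8, 0.8, 2.1]
gripper_force: 60.5
eef_pos: [0.5429, 0.0178, 0.1016]
force: [-6.5, 0.4, 7.6]
gripper_force: 63.0
```

Run:
```python
from h import *
s=get_state();print(s['eef_pos'],s['force'],s['moment'],s['ee_rot'])
f=cams.grab_frame('top');g=cams.grab_frame('side')
for n in('basket','bail'):print(n,[(np.round(d['centre'],4),round(d['confidence'],2)) for d in nets.pinpoint('side',n)[:2]])
b=cv2.resize(g['img'][175:275,215:325],None,fx=7,fy=6,interpolation=cv2.INTER_CUBIC)
cv2.imwrite('pics/f.png',b[...,::-1])
```

```text
[0.5428746  0.01777888 0.10159426] [-6.54189524  0.44561508  7.62166021] [0.15345035 2.29792174 0.04033626] [ 3.14115095e+00 -2.13096012e-04 -1.61973870e+00]
basket [(array([0.598 , 0.0155, 0.0572]), 0.77), (array([0.5946, 0.0149, 0.1557]), 0.43)]
bail [(array([0.599 , 0.0166, 0.1547]), 0.47)]
```

View pics/f.png

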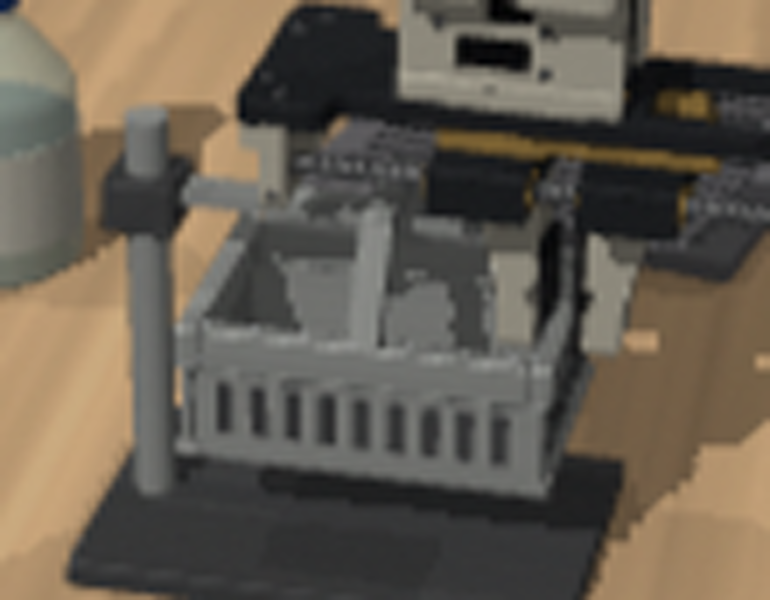

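Run:
```python
from h import *
f=cams.grab_frame('side')
def ray(u,v,y):
    u,v=(u+.5)/7-.5+215,(v+.5)/6-.5+175
    d=f['R'].T@np.linalg.inv(f['mtx'])@np.array([u,v,1.]);o=-f['R'].T@f['t'];return (o+d*(y-o[1])/d[1]).round(3)
print('fingertips',ray(515,340,.027),ray(605,350,.027),'expect z .102')
for y in(-.02,.018,.05):print(y,'bracket low corners',ray(260,208,y),ray(288,203,y),'finger blocks low',ray(530,218,y),ray(680,235,y))
print('rim +x top corner near',ray(180,325,.055),'rim -x near corner',ray(550,370,.058),'under',ray(185,450,.055),ray(545,495,.058))
print('strap top near clamp',ray(195,180,.018), 'bar top near end',ray(375,210,.036))
```

```text
fingertips [0.558 0.027 0.105] [0.529 0.027 0.104] expect z .102
-0.02 bracket low corners [ 0.649 -0.02   0.122] [ 0.64  -0.02   0.125] finger blocks low [ 0.561 -0.02   0.129] [ 0.512 -0.02   0.127]
0.018 bracket low corners [0.641 0.018 0.146] [0.632 0.018 0.149] finger blocks low [0.556 0.018 0.152] [0.51  0.018 0.151]
0.05 bracket low corners [0.634 0.05  0.166] [0.626 0.05  0.169] finger blocks low [0.552 0.05  0.172] [0.507 0.05  0.171]
rim +x top corner near [0.658 0.055 0.116] rim -x near corner [0.543 0.058 0.115] under [0.658 0.055 0.061] [0.542 0.058 0.06 ]
strap top near clamp [0.662 0.018 0.155] bar top near end [0.601 0.036 0.161]
```

By measurement the basket is level, rim top at .116 and underside at .060, and the bar is on the strap. Next I take off the preload and open slightly, because the hook tip is near the inner finger.

```bash
python3 -m creep '{"translation":[[0,0,1],[0,0,0],[0,0,0]],"spin":[0,0,0],"gripper":[0,0,0]}' 20; python3 -m creep '{"translation":[[0,0,0],[0,0,0],[0,0,0],[0,0,0]],"spin":[0,0,0,0],"gripper":[0.11,0.12,0.14,0.15]}'
python3 - <<'E'
from h import *
g=cams.grab_frame('side')
for n in('basket','bail'):print(n,[(np.round(d['centre'],4),round(d['confidence'],2)) for d in nets.pinpoint('side',n)[:2]])
cv2.imwrite('pics/g.png',cv2.resize(g['img'][175:275,215:325],None,fx=7,fy=6,interpolation=cv2.INTER_CUBIC)[...,::-1])
E
```

```text
t: 21.75
eef_pos: [0.5427, 0.0178, 0.1018]
ee_rot: [3.14, -0.0, -1.62]
force: [-4.5, 0.0, 0.5]
width: 0.0079
gripper_force: 26.0
t: 22.15
eef_pos: [0.5404, 0.0178, 0.1018]
ee_rot: [3.137, -0.001, -1.62]
force: [-17.7, 4.8, 11.6]
width: 0.0124
gripper_force: 10.3
basket [(array([0.5963, 0.0149, 0.0577]), 0.72)]
bail []
```

Opening raised Fx to -17.7 N, so the inner finger's side is against the hook tip. I relax the tool towards -x so the other pad opens instead, then raise.

```bash
python3 -m creep '{"translation":[[-2,0,0],[0,0,0],[0,0,0]],"spin":[0,0,0],"gripper":[0.14,0.14,0.14]}'
python3 - <<'E'
from h import *
s=get_state();print(s['force'],s['moment'],s['eef_pos'])
E
```

```text
t: 22.6
eef_pos: [0.5405, 0.0179, 0.1019]
ee_rot: [3.14, -0.0, -1.62]
force: [-6.5, 0.6, 1.7]
width: 0.0126
gripper_force: 4.2
[-6.47857342  0.6194276   1.6646151 ] [0.41705568 2.2128136  0.03566239] [0.54052799 0.01786481 0.10190419]
```

View pics/g.png

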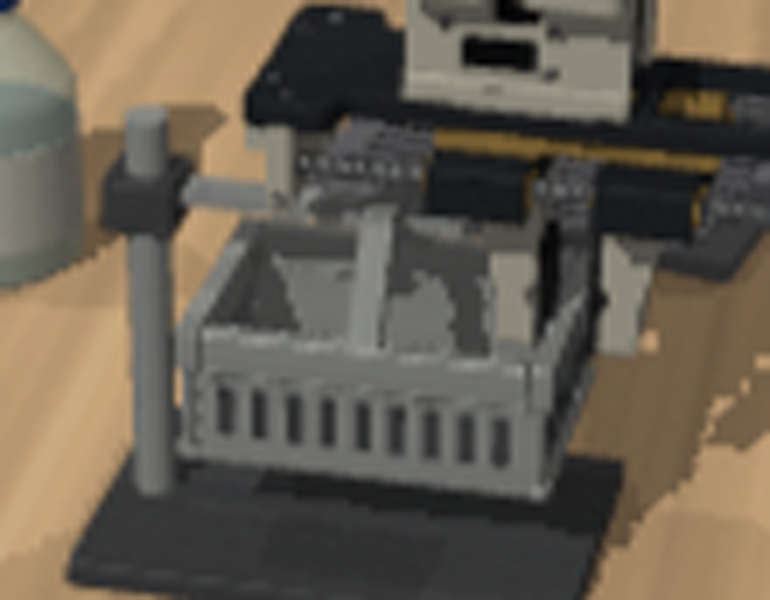

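The basket hangs level. The outer finger has opened at (625,300), while the inner one still lies on the rim. I relax a little more and start raising.

```bash
python3 -m creep '{"translation":[[-1,0,0],[0,0,0],[0,0,0]],"spin":[0,0,0],"gripper":[0.14,0.14,0.14]}'|grep -E "eef|rce|wid"; python3 -m creep '{"translation":[[0,0,2],[0,0,0],[0,0,0]],"spin":[0,0,0],"gripper":[0.14,0.14,0.14]}'|grep -E "eef|rce|wid"
```

```text
eef_pos: [0.5405, 0.0179, 0.1021]
force: [-2.7, -0.0, -0.4]
width: 0.0124
gripper_force: 1.7
eef_pos: [0.5409, 0.018, 0.1045]
force: [-0.8, -0.6, 0.5]
width: 0.0121
gripper_force: 1.1
```

```bash
python3 -m creep '{"translation":[[0,0,2],[0,0,2],[0,0,0]],"spin":[0,0,0],"gripper":[0.14,0.14,0.14]}'|grep -E "eef|rce|wid"; python3 -m creep '{"translation":[[0,0,2],[0,0,0],[0,0,0]],"spin":[0,0,0],"gripper":[0.17,0.17,0.17]}'|grep -E "eef|rce|wid"
```

```text
eef_pos: [0.541, 0.0181, 0.1087]
force: [-0.3, -1.3, 0.0]
width: 0.0121
gripper_force: 0.3
eef_pos: [0.5404, 0.0179, 0.1102]
force: [0.3, 0.2, 0.6]
width: 0.0146
gripper_force: 0.0
```

Everything is free now, so I raise well clear and back away.

```bash
python3 -m creep '{"translation":[[0,0,3],[0,0,6],[0,0,12],[0,0,30],[0,0,40],[-20,0,30],[0,0,0],[0,0,0]],"spin":[0,0,0,0,0,0,0,0],"gripper":[0.17,0.17,0.17,0.17,0.17,0.17,0.17,0.17]}'; python3 -m creep '{"translation":[[0,-40,0],[0,-40,0],[0,-40,0],[0,-40,0],[0,-30,0],[0,0,0],[0,0,0],[0,0,0]],"spin":[0,0,0,0,0,0,0,0],"gripper":[0.17,0.17,0.17,0.17,0.17,0.17,0.17,0.17]}'|grep eef
python3 - <<'E'
from h import *
f=cams.grab_frame('top');g=cams.grab_frame('side')
for c in('top','side'):
    for n in('basket','bail','hook_seat'):print(c,n,[(np.round(d['centre'],4),round(d['confidence'],2)) for d in nets.pinpoint(c,n)[:2]])
a=cv2.resize(f['img'][140:270,230:330],None,fx=4,fy=4,interpolation=cv2.INTER_CUBIC)
b=cv2.resize(g['img'][170:300,220:320],None,fx=4,fy=4,interpolation=cv2.INTER_CUBIC)
cv2.imwrite('pics/z.png',np.hstack([a,b])[...,::-1])
E
```

```text
t: 24.6
eef_pos: [0.5205, 0.0181, 0.2329]
ee_rot: [-3.139, 0.002, -1.62]
force: [-0.6, 0.0, -0.5]
width: 0.0148
gripper_force: 0.0
eef_pos: [0.5202, -0.1716, 0.2305]
top basket []
top bail []
top hook_seat []
side basket [(array([0.5971, 0.0166, 0.0555]), 0.65)]
side bail [(array([0.5994, 0.0174, 0.1548]), 0.48)]
side hook_seat [(array([0.5878, 0.0148, 0.1509]), 0.94)]
```

```bash
sleep 1; ls pics | wc -l
```

```text
11
```

```bash
python3 -m creep '{"translation":[[0,-40,0],[0,-40,0],[0,-40,0],[0,-30,0],[0,0,0],[0,0,0]],"spin":[0,0,0,0,0,0],"gripper":[0.17,0.17,0.17,0.17,0.17,0.17]}'|grep eef
python3 - <<'E'
from h import *
f=cams.grab_frame('top');g=cams.grab_frame('side')
for c in('top','side'):
    for n in('basket','bail','hook_seat','jar','bottle','dish'):print(c,n,[(np.round(d['centre'],4),round(d['confidence'],2)) for d in nets.pinpoint(c,n)[:1]])
for i in range(6): h=cams.grab_frame('side')
d=np.abs(h['img'].astype(int)-g['img'])[175:275,215:325];print('motion',d.mean(),d.max())
E
```

```text
eef_pos: [0.52, -0.3225, 0.2307]
top basket [(array([0.6023, 0.0156, 0.0597]), 0.72)]
top bail [(array([0.5986, 0.0157, 0.1508]), 0.5)]
top hook_seat [(array([0.5901, 0.0177, 0.15  ]), 0.76)]
top jar [(array([0.7959, 0.1413, 0.0008]), 0.69)]
top bottle [(array([ 0.7848, -0.1593, -0.0008]), 0.57)]
top dish [(array([ 0.3771, -0.0045,  0.0016]), 0.56)]
side basket [(array([0.5975, 0.016 , 0.0556]), 0.59)]
side bail [(array([0.5975, 0.0144, 0.1538]), 0.62)]
side hook_seat [(array([0.5876, 0.0153, 0.1521]), 0.56)]
side jar [(array([8.009e-01, 1.433e-01, 4.000e-04]), 0.8)]
side bottle [(array([0.797 , 0.1399, 0.0011]), 0.64)]
side dish [(array([ 0.3767, -0.0035, -0.0012]), 0.81)]
motion 0.48772727272727273 23
```

```bash
python3 -c "
from station import arm;print(arm.job_done())"
```

```text
the job is handed in; nothing more can be done
None
```

The basket went from the bath to the drain plate, was regripped by its rim, and now hangs level and at rest by its handle on the hook; both cameras agree and the bottle, dish and jar have not moved. I handed the job in at about 26 s, and no verdict was shown.

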